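# Refit the drip grate and stand the teapot on it

## Robot

A 6-joint arm with a two-finger parallel gripper is mounted at the origin on the work surface. World frame = base frame: x ahead of the robot, y to its left, z up, the work surface at z = 0. Lengths are in m, angles in degrees, forces in N, time in s.
With the tool pointing down it reaches from about 0.275 to 0.825 m from the base axis. Payload 5.2 kg.
Tool frame: the origin (TCP) lies between the finger pads; the fingertips stand 14 mm ahead of it and the grasp point (between the pads) lies 5 mm behind it; z points along the fingers, y is the line along which they close (so a half turn about z gives the same grasp; the last joint's range is limited). The gripper opens to 93 mm and grips with 3 to 60 N. Pads are 15 mm wide; open, the fingers measure 128 mm over their backs; the gripper's body (75 mm by 188 mm) begins 65 mm behind the grasp point.
Start: joints at [-79.229, 14.817, 87.949, -0, 77.235, -11.62], TCP at [0.21, -0.509, 0.233] pointing down, gripper open.
Joint ranges: [-179.93, 179.93], [-52.35, 119.4], [10.71, 147.94], [-69.91, 249.91], [12.55, 155.21], [-178.61, 178.61]. Speed limits (degrees/s): [147.25, 147.25, 180, 180, 180, 180].

## Interface

Orientations are given as [roll, pitch, yaw] about the fixed x, y, z axes, in that order (R = Rz(yaw) Ry(pitch) Rx(roll)).
In Python, from cell import bot gives the robot as it stands. The module is installed in compiled form; this text tells all that it offers.
- The arm moves only by the tool send_rows, never from a script. Its argument "commands" is one flat list of numbers, 4 for each row, row after row: the shift along the tool's x, y, z scaled (see below), then the turn about the tool's z scaled (see below). A call has 1 to 10 rows; each row shifts and turns the commanded pose from where the row before left it, along the tool's axes as they then stand; what a row does not reach is not made up. The controller multiplies each number of a shift by 2.5 cm and each number of a turn by 0.12 rad. A row lasts 1/12 s, in which the tool goes at most 41.7 mm and 7.16 degrees, less where a joint would pass 70% of its speed; a pose out of reach is approached as far as the arm can. A call with a number of a shift or a turn outside -1 to 1 is refused whole. A call with a gripper value outside its range is refused whole. "claw" is the gripper command: -1 is shut, 1 is fully open, values between are in proportion, set as the call begins (left out, the last holds). The fingers move at their own pace and stop on an object; "newtons" is the grip in N (left out, the last holds). Time passes only in rows, so rows that do not move let the fingers close. It gives the time, the measured TCP pose, the force, the opening and the grip force at its end, in the units of the state.
- bot.state(): the state, without advancing time (a new reading comes with each control period).
- bot.get_image(name): name is "side" or "top" or "wrist"; returns (picture, depth): 480x640x3 uint8, red, green, blue; 480x640 float32, m along the optical axis (not along the pixel's ray), 0 where there is no reading.
- bot.get_calibration(name): a dict with "fx", "fy", "cx", "cy" (pixels), "R" (3x3) and "t" (3): a world point X has camera coordinates R X + t. Camera axes: x right, y down, z forward; pixel columns grow to the right and rows downward; lengths in m; the calibration is good to about 2 mm. A picture is of the moment at which its call begins: read the wrist's pose just before it. get_calibration takes no time and is no camera call; for the wrist camera it gives the pose at the moment of the call.
- bot.sign_off(): hands the job in; it is judged then, once.
Trained networks look in the newest picture that a camera, given by its name, has taken for a name from the list of things; names that differ only in an ending like _2 or _b are one class to them, and where a whole thing is asked for, a point or a joint stands for the part that bears it (a point fixed in the world has none). Each returns a list of dicts, best first, with "p" (0 to 1); they miss things now and then, are a little off and sometimes report something else, mostly with a low value. They report only what shows in the picture. A call takes as long as a camera call. They do not tell look-alikes from the thing itself.
- bot.recognise(label, camera): "at" ([x, y, z] in m, in world coordinates, good to about 4 mm: the middle of the surface that is visible of it).
The state is a dict: "time_s": time; "joint_positions": joint angles; "joint_vel": joint speeds; "joint_efforts": joint torques, N m; "tool_pos": TCP position; "orientation": TCP orientation; "wrist_force": force on the tool from outside, world axes, zero at the start; "ft_torque": the same for the moment, N m; "opening": opening from 0.0 (shut) to 1.0 (fully open); "grip_force": force on a finger pad.
Only numpy, scipy, OpenCV 4.12 (cv2) and the standard library are available. Lean on these libraries where they do the work, as an engineer would, in place of code of your own. Each camera call takes 0.05 s, during which the arm holds its last target. There are 200 camera calls.

## Task

Put the slatted birch grate back into the steel drip tray: hold it tilted, hook its thin edge under the tray's retaining lip, then swing it down gently, without letting it drop, until it lies flat and fully home. Then stand the cream teapot upright and gently on the clear slats, centred between the lip and the grate's lift bar. Keep the teapot upright throughout, and leave the kettle and bowls where they are.

Things in the scene. Friction and masses are not known exactly. Their poses are not given: they have to be found in the camera images.
- tray: Fixed open steel drip tray, 211 x 146 mm, on the shelf board (board top 18 mm up). Origin: centre of its underside. Cavity x -101.5..101.5, y -69..69 mm. Rails along both y sides, 12 mm wide, tops at z 14, carry the grate's underside. Walls at +x, +y, -y: 4 mm thick, tops at z 24, level with the seated grate's top. The -x side, towards the robot, has the lip.
- tray_lip (a point): Middle of the free edge of the tray's retaining lip, on its underside: tray (-83.5, 0, 29) mm. The lip runs along the whole -x side, covering x -101.5..-83.5, z 29..33, joined to a wall 33 mm high; the gap between rails and lip is 15 mm.
- grate: Loose slatted birch grate, about 0.25 kg, 196 x 130 mm, 10 mm thick, starting flat on the board left or right of the tray. Origin: centre of its underside. Its -x end (x -98..-68) is a tongue 5 mm thick (z 0..5) that goes under the lip. Centre of mass x +31. Seated: origin at tray (0, 0, 14), axes as the tray's, play 3.5 mm in x, 4 mm in y. Too long to drop in flat past the lip.
- grate_edge (a point): Middle of the lower edge of the grate's tongue, at (-98, 0, 0) mm in the grate's frame.
- grate_bar (a point): Middle of the grate's upright aluminium lift bar, at grate (55, 0, 29) mm. The bar is 12 mm thick in x, 90 mm long in y, and reaches from z 10 to 48; grasp it across its thickness.
- teapot: Loose cream ceramic teapot, about 0.5 kg, starting on the board on the other side of the tray from the grate. Origin: centre of its foot's underside. Foot 72 mm and belly 112 mm in diameter, lid knob top at z 115. Spout to +y, tip 90 mm out at z 92. Its place on the seated grate: foot around grate (-25, 0, 10) mm.
- teapot_handle (a point): Middle of the teapot's rigid overhead wooden handle bar, at teapot (0, 0, 150) mm: 12 mm thick in x, 88 mm long in y, z 143..157, carried by thin uprights at its ends (y +-40).
- kettle: Steel kettle, 164 mm wide, 210 mm tall, origin at the centre of its base; bystander.
- bowl_a: Melamine bowl 130 mm wide, 55 mm high, origin under its centre; bystander.
- bowl_b: Melamine bowl 110 mm wide, 50 mm high, origin under its centre; bystander.
Things that resemble listed ones, but are neither listed nor needed, are in the scene too. Of the things shaped like the grate, the wooden one is meant. Leave any blue look-alike of the teapot alone.

How it is judged (in metres and radians):
On the way, in this order (a step that is already met when the one before it is completed fails the run):
1. the grate's thin edge is under the lip while the grate is still tilted, far end up (x of grate_edge in the frame of tray between -0.104 and -0.0885 m and y of grate_edge in the frame of tray between -0.008 and 0.008 m and z of grate_edge in the frame of tray between 0.011 and 0.025 m and angle between grate's own z axis and vertical above 0.045 rad), for 0.1 s.
2. the grate lies flat and fully home in the tray, its thin edge under the lip (x of grate_edge in the frame of tray between -0.104 and -0.0885 m and y of grate_edge in the frame of tray between -0.008 and 0.008 m and z of grate_edge in the frame of tray between 0.011 and 0.0175 m and angle between grate's own z axis and vertical below 0.025 rad and z of grate in the frame of tray between 0.011 and 0.0175 m), for 0.2 s.
At the end, for the whole second after the job is handed in: The grate lies flat in the tray (1.4 degrees), within 3.5 mm of its rails, edge at least 5 mm under the lip; the teapot stands on it upright (3.4 degrees), its foot centred within 22 mm (towards lip or bar) and 30 mm (sideways) of the middle of the clear slats; both at rest (all of step 2 and x of teapot in the frame of grate between -0.047 and -0.003 m and y of teapot in the frame of grate between -0.03 and 0.03 m and z of teapot in the frame of grate between 0.007 and 0.014 m and angle between teapot's own z axis and vertical below 0.06 rad and linear speed of each of teapot, grate below 0.02 m/s); the robot touches nothing.
It fails at once if the grate was dropped into the tray instead of being lowered (horizontal distance between grate_edge and tray below 0.125 m and horizontal distance between grate and tray below 0.04 m and angular speed of grate above 2.5 rad/s).
It fails at once if the teapot was tipped (more than 30 degrees) (angle between teapot's own z axis and vertical above 0.52 rad).
It fails at once if the teapot was banged down on the grate or tray (contact force between teapot and grate above 60 N or contact force between teapot and tray above 60 N).
It fails at once if the kettle was moved more than 20 mm or tipped (distance of kettle from where it was at the start of the episode above 0.02 m or angle between kettle's own z axis and vertical above 0.2 rad).
It fails at once if a bowl was moved more than 20 mm or tipped ((distance of bowl_a from where it was at the start of the episode above 0.02 m or angle between bowl_a's own z axis and vertical above 0.2 rad) or (distance of bowl_b from where it was at the start of the episode above 0.02 m or angle between bowl_b's own z axis and vertical above 0.2 rad)).
It also fails if it takes over 64 s, if anything falls off the work surface, if the arm or the gripper's body presses on something with over 40 N, if the wrist force passes 120 N, or if a joint passes its speed limit or range.

## Working session

There is one attempt and no reset: what is moved stays moved. The work goes in short steps, Python scripts to look and compute and a tool call to move; the robot and the scene stay as the last step left them, time stands still between calls to the robot, and variables do not carry over. Pictures are saved under pics/ and viewed, at most 10 in all, crops included, and the job is handed in when it is done.

Besides the shell and the picture viewer there is one more tool, called after "Emit:" by a JSON object that holds its "op" and its "data". send_rows: Moves the arm, as the interface text tells. Its arguments: {"type":"object","properties":{"commands":{"type":"array","items":{"type":"number","minimum":-1,"maximum":1}},"claw":{"type":"number"},"newtons":{"type":"number"}},"required":["commands"]}

```bash
mkdir -p pics; ls; python3 - <<'E'
from cell import bot
import cv2,numpy as np
s=bot.state();print(s)
for c in("top","side"):
    im,d=bot.get_image(c);cv2.imwrite(f"pics/{c}0.png",im[:,:,::-1]);np.savez(f"pics/{c}0.npz",im=im,d=d)
    k=bot.get_calibration(c);print(c,k)
    for n in("tray","tray_lip","grate","grate_edge","grate_bar","teapot","teapot_handle","kettle","bowl_a"):
        print(n,[(np.round(r["at"],3).tolist(),round(r["p"],2)) for r in bot.recognise(n,c)][:3])
E
```

```text
pics
{'time_s': 0.0, 'joint_positions': array([-7.92274126e+01,  1.48584706e+01,  8.80088676e+01,  1.32537815e-04,
        7.72349563e+01, -1.16199535e+01]), 'joint_vel': array([-0.06584794, -0.06583202,  0.03193716, -0.08637351, -0.07213468,
       -0.08146887]), 'joint_efforts': array([-9.08652819e-04, -4.37309968e+01, -2.84003484e+01,  7.17252097e-02,
        4.09509998e-02, -1.25082320e-04]), 'tool_pos': array([ 0.20944496, -0.5080113 ,  0.23184058]), 'orientation': array([-1.79899828e+02, -2.07305977e-02,  2.23924934e+01]), 'wrist_force': array([ 0.84110288, -0.22635093, -0.17098394]), 'ft_torque': array([-0.00915698, -0.01006027,  0.00994797]), 'grip_force': 0.0, 'opening': 0.9992263977007669}
top {'fx': 600.5122098051963, 'fy': 600.5122098051963, 'cx': 312.0069428142847, 'cy': 248.11551948528054, 'R': array([[ 0.0055853 , -0.9999796 ,  0.00309895],
       [-0.99721428, -0.00580031, -0.07436425],
       [ 0.0743807 , -0.00267497, -0.99722633]]), 't': array([0.10658804, 0.50895844, 1.71967236])}
tray [([0.531, -0.006, 0.021], 0.78)]
tray_lip [([0.53, -0.001, 0.023], 0.63)]
grate
[... 749 characters left out ...]
22365522, -0.60128421, -0.76709559]]), 't': array([0.49526104, 0.11096133, 1.54646716])}
tray [([0.529, -0.004, 0.019], 0.87)]
tray_lip [([0.528, 0.001, 0.018], 0.9), ([0.494, 0.279, 0.026], 0.17)]
grate [([0.165, 0.324, 0.01], 0.7), ([0.494, 0.281, 0.027], 0.64)]
grate_edge [([0.491, 0.276, 0.026], 0.69), ([0.168, 0.322, 0.013], 0.6)]
grate_bar [([0.487, 0.279, 0.027], 0.85), ([0.166, 0.326, 0.009], 0.72)]
teapot [([0.518, -0.273, 0.099], 0.97), ([0.175, -0.296, 0.064], 0.55)]
teapot_handle [([0.522, -0.27, 0.098], 0.69), ([0.489, 0.281, 0.028], 0.62), ([0.174, -0.296, 0.061], 0.58)]
kettle [([0.508, 0.565, 0.135], 0.77)]
bowl_a [([0.791, -0.131, 0.05], 0.89), ([0.797, 0.104, 0.043], 0.67)]
```

View pics/top0.png

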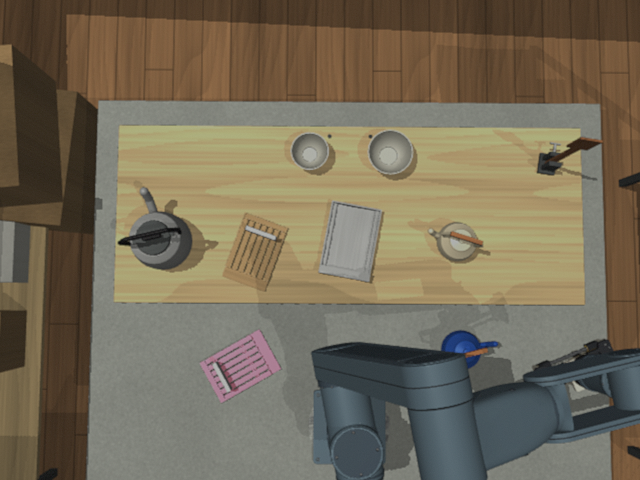

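View pics/side0.png

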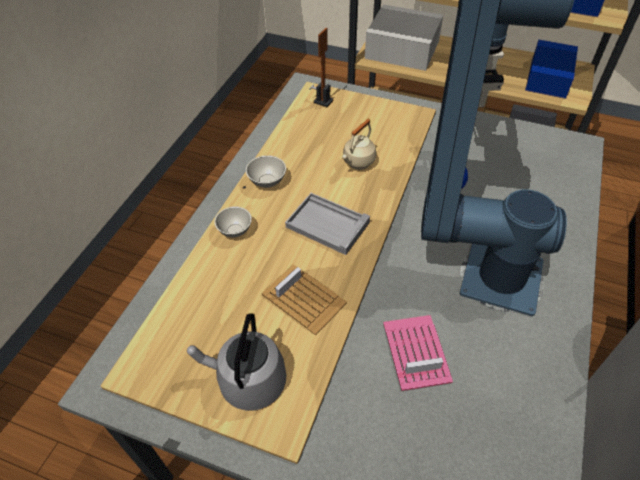

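The top view shows the tray at (350,242) with its lip on the lower side. The wooden grate is at (257,250) with its bar at (263,232), and the cream teapot is at (458,242) with its spout toward (433,233). The side view agrees; the pink grate and the blue pot are decoys.

```bash
cat >h.py <<'E'
import numpy as np,cv2
def cloud(d,k):
    v,u=np.mgrid[:480,:640]
    c=np.stack([(u-k["cx"])/k["fx"]*d,(v-k["cy"])/k["fy"]*d,d],-1)
    return (c-k["t"])@k["R"]
def rect(P):
    (c,s,a)=cv2.minAreaRect((P[:,:2]*1000).astype(np.float32)); return np.round(c,1),np.round(s,1),round(a,2)
E
python3 - <<'E'
from cell import bot
from h import *
for c in("top","side"):
    f=np.load(f"pics/{c}0.npz");P=cloud(f["d"],bot.get_calibration(c));ok=f["d"]>0
    def sel(x0,x1,y0,y1,z0,z1):
        m=ok&(P[...,0]>x0)&(P[...,0]<x1)&(P[...,1]>y0)&(P[...,1]<y1)&(P[...,2]>z0)&(P[...,2]<z1)
        m=cv2.morphologyEx(m.astype(np.uint8),cv2.MORPH_OPEN,np.ones((2,2)))>0
        return P[m]
    for n,b in dict(board=(.4,.6,.1,.16,-.1,.1),tray=(.4,.66,-.12,.12,.03,.07),lip=(.4,.5,-.12,.12,.045,.07),grate=(.37,.62,.17,.38,.0235,.09),bar=(.37,.62,.17,.38,.052,.09),handle=(.42,.62,-.4,-.18,.15,.2),pot=(.42,.62,-.4,-.18,.06,.145),spout=(.42,.66,-.235,-.18,.09,.145)).items():
        Q=sel(*b)
        if len(Q)>3: print(c,n,len(Q),*rect(Q),np.round(np.median(Q,0),4),np.round(Q[:,2].max(),3))
E
```

```text
top board 1445 [487.9 127. ] [217.8  58.4] 0.29 [0.497  0.1267 0.0173] 1.752
top tray 899 [498.6   8.6] [164.  273.6] 79.49 [0.462  0.0018 0.0402] 1.752
top lip 340 [429.9  31.1] [ 69.4 182. ] 10.61 [0.4331 0.0159 0.0499] 1.752
top grate 1658 [472.9 213.7] [251.4 195.3] 69.99 [0.5097 0.2685 0.0271] 1.752
top bar 147 [545.8 252.4] [87.4 11. ] 70.4 [0.5442 0.2515 0.0639] 0.076
top handle 177 [ 521.8 -323.1] [135.2  25.4] 85.48 [ 0.5235 -0.3015  0.1722] 0.183
top pot 1139 [ 485.5 -128.4] [108.7 518.4] 11.86 [ 0.5153 -0.2876  0.0987] 1.752
top spout 42 [ 546.5 -223.8] [26.  13.5] 85.44 [ 0.5466 -0.223   0.1046] 0.119
side board 1108 [294.4 522.8] [ 195.7 1021.1] 27.2 [0.4928 0.1334 0.0185] 1.258
side tray 1072 [410.6 471.8] [ 249.9 1192.6] 13.69 [0.4866 0.0103 0.0375] 1.258
side lip 309 [316.8 491.6] [  73.9 1110. ] 13.86 [0.4323 0.0253 0.0502] 1.258
side grate 2194 [307.2 572.7] [212.5 928.6] 32.41 [0.5036 0.2772 0.0285] 1.258
side bar 195 [542.9 247.4] [112.5  17.1] 75.93 [0.5442 0.2557 0.0614] 0.072
side handle 127 [ 546.9 -391.8] [ 47.4 275.7] 12.84 [ 0.5294 -0.3056  0.1676] 0.181
side pot 801 [384.7 271.5] [ 109.1 1569.4] 13.53 [ 0.515  -0.2689  0.0941] 1.258
side spout 29 [ 546.5 -227.6] [41.2 12.7] 88.75 [ 0.5472 -0.2174  0.0988] 0.113
```

```bash
python3 - <<'E'
from cell import bot
from h import *
for c in("top","side"):
    f=np.load(f"pics/{c}0.npz");P=cloud(f["d"],bot.get_calibration(c));ok=f["d"]>0
    for n,b in dict(tray=(.4,.66,-.12,.12,.033,.07),lip=(.4,.5,-.12,.12,.044,.07),grate=(.37,.62,.17,.38,.0235,.09),bar=(.37,.62,.17,.38,.052,.09),handle=(.42,.62,-.4,-.18,.15,.2),spout=(.42,.66,-.235,-.18,.09,.145)).items():
        x0,x1,y0,y1,z0,z1=b
        m=ok&(P[...,0]>x0)&(P[...,0]<x1)&(P[...,1]>y0)&(P[...,1]<y1)&(P[...,2]>z0)&(P[...,2]<z1)
        if n in("tray","lip","grate"):
            m=(cv2.morphologyEx(m.astype(np.uint8),cv2.MORPH_OPEN,np.ones((2,2)))>0)&m
        Q=P[m]
        g=Q[:,:2]-np.median(Q[:,:2],0);w,V=np.linalg.eigh(np.cov(g.T))
        print(c,n,len(Q),*rect(Q),np.round(np.median(Q,0),4),np.round(np.mean(Q,0),4),"pca",np.round(np.degrees(np.arctan2(V[1,1],V[0,1]))%180,1))
E
```

```text
top tray 481 [526.8  -1.6] [142.9 209.4] 79.4 [0.4385 0.0102 0.048 ] [0.4703 0.0092 0.0473] pca 170.3
top lip 304 [433.9  15.9] [141.5  19.9] 79.55 [0.4354 0.0184 0.0506] [0.4338 0.0174 0.0507] pca 79.2
top grate 1203 [494.4 271.2] [128.8 194.1] 69.99 [0.5177 0.2686 0.0288] [0.5123 0.2681 0.0329] pca 159.8
top bar 147 [547.1 254.1] [89.1 12.4] 70.49 [0.5468 0.2541 0.0647] [0.5469 0.2541 0.0649] pca 70.1
top handle 180 [ 526.5 -297.4] [99.3 13.4] 73.35 [ 0.5257 -0.2967  0.1731] [ 0.5257 -0.2968  0.1724] pca 73.2
top spout 42 [ 549.  -220.8] [22.3 14.4] 79.74 [ 0.5482 -0.2191  0.108 ] [ 0.5489 -0.2197  0.106 ] pca 74.2
side tray 646 [527.9   1.5] [151.7 213.5] 79.19 [0.45   0.0251 0.0428] [0.4907 0.0138 0.0439] pca 169.6
side lip 255 [433.4  21.1] [145.3  20.5] 79.35 [0.4339 0.0253 0.0509] [0.4339 0.0242 0.0511] pca 79.6
side grate 1972 [495.  274.9] [133.1 194.1] 69.18 [0.5075 0.2756 0.029 ] [0.5056 0.2746 0.0326] pca 168.5
side bar 197 [548.1 256.4] [91.7 16.6] 69.43 [0.546  0.2569 0.0644] [0.5464 0.2574 0.0636] pca 70.1
side handle 129 [ 527.5 -294.1] [95.3 17.7] 71.94 [ 0.5259 -0.2899  0.1731] [ 0.5263 -0.2917  0.171 ] pca 72.4
side spout 31 [ 547.6 -216.3] [19.7 13.7] 33.07 [ 0.5483 -0.2151  0.1054] [ 0.549  -0.2155  0.1047] pca 48.7
```

```bash
cat >plan.py <<'E'
import sys,numpy as np
from cell import bot
from scipy.spatial.transform import Rotation as R
# plan.py x y z yaw n : rows from the current pose
def plan(p,yaw,n,p0=None,y0=None):
    s=bot.state();p0=np.array(s["tool_pos"] if p0 is None else p0);y0=s["orientation"][2] if y0 is None else y0
    dy=(yaw-y0+180)%360-180
    out=[];st=(np.array(p)-p0)/n
    for i in range(n):
        y=y0+dy*i/n
        T=R.from_euler("xyz",[180,0,y],degrees=True).as_matrix()
        out.append(np.r_[T.T@st/.025,-np.radians(dy/n)/.12])
    return np.round(out,2)
if __name__=="__main__":
    x,y,z,w,n=map(float,sys.argv[1:6]);r=plan([x,y,z],w,int(n))
    print("max",abs(r).max())
    for i in range(0,len(r),10): print(r[i:i+10].ravel().tolist())
E
python3 plan.py .547 .2545 .2 70.1 38
```

```text
max 0.88
[0.63, -0.61, 0.03, -0.18, 0.65, -0.59, 0.03, -0.18, 0.66, -0.58, 0.03, -0.18, 0.67, -0.56, 0.03, -0.18, 0.69, -0.55, 0.03, -0.18, 0.7, -0.53, 0.03, -0.18, 0.71, -0.52, 0.03, -0.18, 0.72, -0.5, 0.03, -0.18, 0.73, -0.49, 0.03, -0.18, 0.74, -0.47, 0.03, -0.18]
[0.75, -0.45, 0.03, -0.18, 0.76, -0.44, 0.03, -0.18, 0.77, -0.42, 0.03, -0.18, 0.78, -0.4, 0.03, -0.18, 0.79, -0.39, 0.03, -0.18, 0.8, -0.37, 0.03, -0.18, 0.8, -0.35, 0.03, -0.18, 0.81, -0.33, 0.03, -0.18, 0.82, -0.32, 0.03, -0.18, 0.83, -0.3, 0.03, -0.18]
[0.83, -0.28, 0.03, -0.18, 0.84, -0.26, 0.03, -0.18, 0.84, -0.24, 0.03, -0.18, 0.85, -0.23, 0.03, -0.18, 0.85, -0.21, 0.03, -0.18, 0.86, -0.19, 0.03, -0.18, 0.86, -0.17, 0.03, -0.18, 0.87, -0.15, 0.03, -0.18, 0.87, -0.13, 0.03, -0.18, 0.87, -0.11, 0.03, -0.18]
[0.87, -0.09, 0.03, -0.18, 0.88, -0.07, 0.03, -0.18, 0.88, -0.05, 0.03, -0.18, 0.88, -0.04, 0.03, -0.18, 0.88, -0.02, 0.03, -0.18, 0.88, 0.0, 0.03, -0.18, 0.88, 0.02, 0.03, -0.18, 0.88, 0.04, 0.03, -0.18]
```

Emit:
{"op": "send_rows", "data": {"commands": [0.63, -0.61, 0.03, -0.18, 0.65, -0.59, 0.03, -0.18, 0.66, -0.58, 0.03, -0.18, 0.67, -0.56, 0.03, -0.18, 0.69, -0.55, 0.03, -0.18, 0.7, -0.53, 0.03, -0.18, 0.71, -0.52, 0.03, -0.18, 0.72, -0.5, 0.03, -0.18, 0.73, -0.49, 0.03, -0.18, 0.74, -0.47, 0.03, -0.18]}}

```text
time_s: 1.83
tool_pos: [0.2991, -0.307, 0.2252]
orientation: [180.0, -0.0, 34.8]
wrist_force: [0.4, 0.1, 1.2]
opening: 1.001
grip_force: 0.0
```

Emit:
{"op": "send_rows", "data": {"commands": [0.75, -0.45, 0.03, -0.18, 0.76, -0.44, 0.03, -0.18, 0.77, -0.42, 0.03, -0.18, 0.78, -0.4, 0.03, -0.18, 0.79, -0.39, 0.03, -0.18, 0.8, -0.37, 0.03, -0.18, 0.8, -0.35, 0.03, -0.18, 0.81, -0.33, 0.03, -0.18, 0.82, -0.32, 0.03, -0.18, 0.83, -0.3, 0.03, -0.18]}}

```text
time_s: 2.67
tool_pos: [0.389, -0.1068, 0.2178]
orientation: [180.0, -0.0, 47.2]
wrist_force: [0.3, 0.1, 0.0]
opening: 1.0
grip_force: 0.0
```

Emit:
{"op": "send_rows", "data": {"commands": [0.83, -0.28, 0.03, -0.18, 0.84, -0.26, 0.03, -0.18, 0.84, -0.24, 0.03, -0.18, 0.85, -0.23, 0.03, -0.18, 0.85, -0.21, 0.03, -0.18, 0.86, -0.19, 0.03, -0.18, 0.86, -0.17, 0.03, -0.18, 0.87, -0.15, 0.03, -0.18, 0.87, -0.13, 0.03, -0.18, 0.87, -0.11, 0.03, -0.18]}}

```text
time_s: 3.5
tool_pos: [0.4794, 0.0935, 0.2102]
orientation: [180.0, -0.0, 59.6]
wrist_force: [0.7, 0.0, 1.1]
opening: 1.004
grip_force: 0.0
```

Emit:
{"op": "send_rows", "data": {"commands": [0.87, -0.09, 0.03, -0.18, 0.88, -0.07, 0.03, -0.18, 0.88, -0.05, 0.03, -0.18, 0.88, -0.04, 0.03, -0.18, 0.88, -0.02, 0.03, -0.18, 0.88, 0.0, 0.03, -0.18, 0.88, 0.02, 0.03, -0.18, 0.88, 0.04, 0.03, -0.18, 0, 0, 0, 0]}}

```text
time_s: 4.25
tool_pos: [0.5528, 0.2557, 0.2037]
orientation: [180.0, -0.1, 69.6]
wrist_force: [0.0, 0.4, 0.1]
opening: 1.0
grip_force: 0.0
```

```bash
cat >wrist.py <<'E'
from cell import bot
from h import *
import sys
# wrist.py x y z0 z1 rad [png]: top band fit near x,y
x,y,z0,z1,r=map(float,sys.argv[1:6]);k=bot.get_calibration("wrist");im,d=bot.get_image("wrist")
P=cloud(d,k);m=(d>0)&(np.hypot(P[...,0]-x,P[...,1]-y)<r)&(P[...,2]>z0)&(P[...,2]<z1)
Q=P[m];print(len(Q),*rect(Q),np.round(np.mean(Q,0),4),np.round(np.percentile(Q[:,2],[2,50,98]),4))
s=bot.state();print(np.round(s["tool_pos"],4),np.round(s["orientation"],2),s["time_s"])
if len(sys.argv)>6: cv2.imwrite(sys.argv[6],im[:,:,::-1])
E
python3 wrist.py .547 .254 .052 .08 .07 pics/w1.png; python3 plan.py .547 .2545 .074 70.1 8
```

```text
1714 [548.8 253.4] [89.6 12. ] 70.26 [0.5497 0.2557 0.0668] [0.065  0.0669 0.0684]
[0.552  0.2541 0.2036] [-179.98    0.     69.54] 4.3
max 0.65
[-0.01, -0.02, 0.65, -0.01, -0.01, -0.02, 0.65, -0.01, -0.01, -0.02, 0.65, -0.01, -0.01, -0.02, 0.65, -0.01, -0.01, -0.02, 0.65, -0.01, -0.01, -0.02, 0.65, -0.01, -0.01, -0.02, 0.65, -0.01, -0.01, -0.02, 0.65, -0.01]
```

Emit:
{"op": "send_rows", "data": {"commands": [-0.05, -0.05, 0.7, -0.04, -0.05, -0.05, 0.7, 0, 0, 0, 0.7, 0, 0, 0, 0.7, 0, 0, 0, 0.7, 0, 0, 0, 0.7, 0, 0, 0, 0.6, 0, 0, 0, 0.45, 0, 0, 0, 0, 0]}}

```text
time_s: 5.05
tool_pos: [0.5467, 0.2499, 0.0705]
orientation: [-179.8, 0.2, 69.6]
wrist_force: [-0.6, 0.4, 0.4]
opening: 1.001
grip_force: 0.0
```

Emit:
{"op": "send_rows", "data": {"commands": [0, 0, 0, 0, 0, 0, 0, 0, 0, 0, 0, 0, 0, 0, 0, 0, 0, 0, 0, 0, 0, 0, 0, 0, 0, 0, 0, 0, 0, 0, 0, 0], "claw": -1, "newtons": 4}}

```text
time_s: 5.72
tool_pos: [0.5486, 0.2512, 0.073]
orientation: [180.0, -0.0, 69.7]
wrist_force: [-0.1, -0.4, -0.2]
opening: 0.477
grip_force: 0.0
```

Emit:
{"op": "send_rows", "data": {"commands": [0, 0, 0, 0, 0, 0, 0, 0, 0, 0, 0, 0, 0, 0, 0, 0, 0, 0, 0, 0, 0, 0, 0, 0, 0, 0, 0, 0, 0, 0, 0, 0]}}

```text
time_s: 6.38
tool_pos: [0.5484, 0.2512, 0.0729]
orientation: [-180.0, 0.0, 69.7]
wrist_force: [-0.3, 1.0, 0.0]
opening: 0.134
grip_force: 4.0
```

Emit:
{"op": "send_rows", "data": {"commands": [0, 0, -0.1, 0, 0, 0, -0.1, 0, 0, 0, -0.1, 0, 0, 0, -0.1, 0, 0, 0, -0.1, 0, 0, 0, -0.1, 0, 0, 0, -0.1, 0, 0, 0, -0.1, 0, 0, 0, 0, 0]}}

```text
time_s: 7.13
tool_pos: [0.549, 0.2512, 0.0936]
orientation: [180.0, -0.0, 69.7]
wrist_force: [0.6, -0.9, -2.1]
opening: 0.132
grip_force: 4.0
```

```bash
cat >tilt.py <<'E'
from cell import bot
from h import *
import sys
# plane fit of birch in top/side view inside radius of (x,y)
x,y,r=map(float,sys.argv[1:4]);zc=float(sys.argv[4]) if len(sys.argv)>4 else .0
s=bot.state();print(np.round(s["tool_pos"],4),np.round(s["orientation"],2),round(s["opening"],3),round(s["grip_force"],2),np.round(s["wrist_force"],1),s["time_s"])
for c in("side","top"):
    k=bot.get_calibration(c);im,d=bot.get_image(c);P=cloud(d,k)
    cv2.imwrite(f"pics/{c}_last.png",im[:,:,::-1])
    m=(d>0)&(np.hypot(P[...,0]-x,P[...,1]-y)<r)&(P[...,2]>.022+zc)&(P[...,2]<.14)
    h=cv2.cvtColor(im,cv2.COLOR_RGB2HSV);m&=(h[...,1]>70)&(h[...,0]<25)
    Q=P[m]
    if len(Q)<30: print(c,"few");continue
    best=None;rng=np.random.default_rng(0)
    for _ in range(300):
        a=Q[rng.choice(len(Q),3,False)];n=np.cross(a[1]-a[0],a[2]-a[0]);l=np.linalg.norm(n)
        if l<2e-4: continue
        n/=l
        e=abs((Q-a[0])@n)<.003
        if abs(n[2])>.7 and (best is None or e.sum()>best.sum()): best=e
    B=Q[best];q=B-B.mean(0);n=np.linalg.svd(q,full_matrices=False)[2][2];n*=np.sign(n[2])
    print(c,len(Q),len(B),"tilt",round(np.degrees(np.arccos(n[2])),2),"dir",round(np.degrees(np.arctan2(n[1],n[0])),1),"z",np.round(np.percentile(B[:,2],[1,50,99]),4),"xy",*rect(B))
E
python3 tilt.py .4945 .272 .13
```

```text
[0.549  0.2512 0.0936] [ 1.7995e+02 -3.0000e-02  6.9690e+01] 0.132 4.02 [ 0.6 -0.9 -2.1] 7.1333
side 2742 1520 tilt 8.92 dir 155.6 z [0.0225 0.0372 0.0554] xy [493.2 285.4] [181.  221.3] 68.54
top 830 357 tilt 8.67 dir 154.7 z [0.0231 0.0373 0.0567] xy [488.9 277.1] [115.3 236.4] 19.76
```

Emit:
{"op": "send_rows", "data": {"commands": [0, 0, -0.15, 0, 0, 0, -0.2, 0, 0, 0, -0.3, 0, 0, 0, -0.3, 0, 0, 0, -0.3, 0, 0, 0, -0.3, 0, 0, 0, -0.3, 0, 0, 0, -0.2, 0, 0, 0, 0, 0, 0, 0, 0, 0]}}

```text
time_s: 8.07
tool_pos: [0.5488, 0.2512, 0.1446]
orientation: [180.0, -0.0, 69.7]
wrist_force: [-0.3, -0.3, -3.5]
opening: 0.143
grip_force: 3.7
```

```bash
python3 tilt.py .4945 .272 .15 .01
```

```text
[0.5488 0.2512 0.1446] [ 1.7996e+02 -3.0000e-02  6.9700e+01] 0.143 3.68 [-0.3 -0.3 -3.5] 8.0667
side 2429 1509 tilt 29.11 dir 158.3 z [0.0332 0.0707 0.1206] xy [523.3 264.9] [132.9 166.1] 69.67
top 674 378 tilt 29.03 dir 157.8 z [0.0327 0.061  0.1214] xy [523.9 262.6] [129.3 164.3] 69.89
```

Emit:
{"op": "send_rows", "data": {"commands": [0, 0, -0.15, 0, 0, 0, -0.3, 0, 0, 0, -0.4, 0, 0, 0, -0.4, 0, 0, 0, -0.4, 0, 0, 0, -0.3, 0, 0, 0, -0.1, 0, 0, 0, 0, 0]}}

```text
time_s: 8.83
tool_pos: [0.5493, 0.2513, 0.1971]
orientation: [179.9, -0.1, 69.7]
wrist_force: [-0.6, 0.0, 0.3]
opening: 0.005
grip_force: 0.0
```

```bash
python3 tilt.py .5 .272 .15 .025;python3 plan.py .563 -.007 .197 79.5 24
```

```text
[0.5493 0.2513 0.1971] [ 1.7987e+02 -9.0000e-02  6.9690e+01] 0.005 0.0 [-0.6  0.   0.3] 8.8333
side few
top few
max 0.42
[-0.4, 0.17, -0.0, -0.06, -0.4, 0.17, -0.0, -0.06, -0.4, 0.17, -0.0, -0.06, -0.4, 0.16, -0.0, -0.06, -0.4, 0.16, -0.0, -0.06, -0.4, 0.16, -0.0, -0.06, -0.4, 0.15, -0.0, -0.06, -0.4, 0.15, -0.0, -0.06, -0.4, 0.15, -0.0, -0.06, -0.41, 0.15, -0.0, -0.06]
[-0.41, 0.14, -0.0, -0.06, -0.41, 0.14, -0.0, -0.06, -0.41, 0.14, -0.0, -0.06, -0.41, 0.13, -0.0, -0.06, -0.41, 0.13, -0.0, -0.06, -0.41, 0.13, -0.0, -0.06, -0.41, 0.13, -0.0, -0.06, -0.41, 0.12, -0.0, -0.06, -0.41, 0.12, -0.0, -0.06, -0.41, 0.12, -0.0, -0.06]
[-0.42, 0.11, -0.0, -0.06, -0.42, 0.11, -0.0, -0.06, -0.42, 0.11, -0.0, -0.06, -0.42, 0.11, -0.0, -0.06]
```

```bash
python3 tilt.py .5 .272 .16 .001; python3 wrist.py .549 .2534 .052 .09 .09
```

```text
[0.5485 0.2511 0.1954] [179.99  -0.    69.69] 0.002 0.0 [ 0.2 -0.1 -0.1] 8.9333
side 2390 1744 tilt 0.75 dir 133.9 z [0.0231 0.0264 0.0296] xy [502.1 273.9] [297.7 303.3] 88.33
top 1106 749 tilt 0.28 dir 10.2 z [0.0231 0.026  0.0292] xy [488.4 270.4] [250.5 316. ] 14.7
1772 [572.5 236.1] [86.4 12.1] 71.88 [0.5736 0.2402 0.0663] [0.0561 0.0668 0.0682]
[0.5482 0.251  0.1948] [-1.7994e+02  4.0000e-02  6.9690e+01] 9.0833
```

View pics/side_last.png

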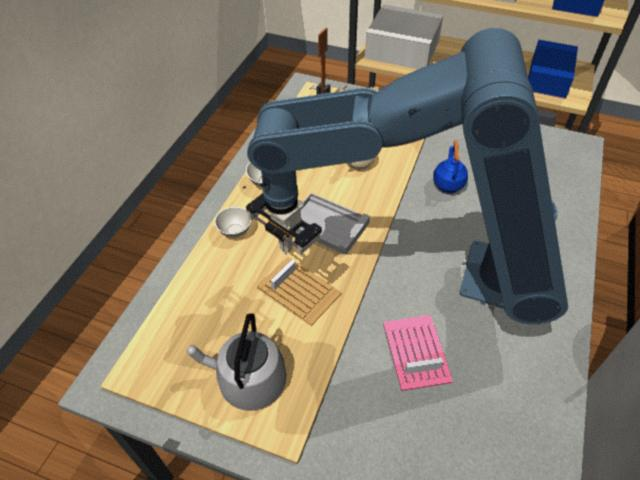

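```bash
python3 plan.py .5725 .2365 .13 71.9 8;
```

```text
max 0.32
[-0.03, 0.14, 0.32, -0.04, -0.03, 0.14, 0.32, -0.04, -0.03, 0.14, 0.32, -0.04, -0.03, 0.14, 0.32, -0.04, -0.03, 0.14, 0.32, -0.04, -0.03, 0.14, 0.32, -0.04, -0.03, 0.14, 0.32, -0.04, -0.03, 0.14, 0.32, -0.04]
```

Emit:
{"op": "send_rows", "data": {"commands": [-0.03, 0.14, 0.32, -0.04, -0.03, 0.14, 0.32, -0.04, -0.03, 0.14, 0.32, -0.04, -0.03, 0.14, 0.32, -0.04, -0.03, 0.14, 0.32, -0.04, -0.03, 0.14, 0.32, -0.04, -0.03, 0.14, 0.32, -0.04, -0.03, 0.14, 0.32, -0.04, 0, 0, 0, 0], "claw": 0}}

```text
time_s: 9.83
tool_pos: [0.5727, 0.2354, 0.1291]
orientation: [-179.9, 0.1, 71.9]
wrist_force: [-0.1, 0.1, -0.8]
opening: 0.496
grip_force: 0.0
```

```bash
python3 wrist.py .5725 .2365 .056 .09 .09
```

```text
2972 [572.  234.4] [90.3 11.9] 71.96 [0.5728 0.2367 0.0668] [0.0654 0.0669 0.0681]
[0.5727 0.2358 0.1301] [-1.7989e+02  6.0000e-02  7.1870e+01] 9.8833
```

Emit:
{"op": "send_rows", "data": {"commands": [-0.05, 0, 0.5, 0, 0, 0, 0.5, 0, 0, 0, 0.5, 0, 0, 0, 0.5, 0, 0, 0, 0.3, 0, 0, 0, 0, 0]}}

```text
time_s: 10.38
tool_pos: [0.5716, 0.2349, 0.0725]
orientation: [-179.9, 0.1, 71.9]
wrist_force: [0.2, -0.7, 0.3]
opening: 0.504
grip_force: 0.0
```

Emit:
{"op": "send_rows", "data": {"commands": [0, 0, 0, 0, 0, 0, 0, 0, 0, 0, 0, 0, 0, 0, 0, 0, 0, 0, 0, 0, 0, 0, 0, 0, 0, 0, 0, 0, 0, 0, 0, 0], "claw": -1, "newtons": 5}}

```text
time_s: 11.05
tool_pos: [0.5726, 0.2351, 0.0743]
orientation: [180.0, -0.0, 71.9]
wrist_force: [-1.2, 0.7, 3.9]
opening: 0.128
grip_force: 5.0
```

Emit:
{"op": "send_rows", "data": {"commands": [0, 0, -0.1, 0, 0, 0, -0.1, 0, 0, 0, -0.1, 0, 0, 0, -0.1, 0, 0, 0, -0.1, 0, 0, 0, -0.1, 0, 0, 0, -0.1, 0, 0, 0, -0.1, 0, 0, 0, -0.1, 0, 0, 0, -0.1, 0]}}

```text
time_s: 11.88
tool_pos: [0.5727, 0.235, 0.0992]
orientation: [180.0, -0.0, 71.9]
wrist_force: [-0.0, 0.7, -2.2]
opening: 0.131
grip_force: 5.1
```

```bash
python3 tilt.py .518 .25 .13
```

```text
[0.5727 0.235  0.0992] [180.   -0.   71.9] 0.131 5.09 [-0.   0.7 -2.2] 11.8833
side 2730 1527 tilt 9.93 dir 160.0 z [0.0223 0.0395 0.0592] xy [503.2 247. ] [187.1 229.1] 62.65
top 798 341 tilt 10.54 dir 156.4 z [0.0233 0.0406 0.0619] xy [517.9 259.5] [114.7 228.5] 15.54
```

Emit:
{"op": "send_rows", "data": {"commands": [0, 0, -0.1, 0, 0, 0, -0.1, 0, 0, 0, -0.1, 0, 0, 0, -0.1, 0, 0, 0, -0.1, 0, 0, 0, -0.1, 0, 0, 0, 0, 0]}}

```text
time_s: 12.57
tool_pos: [0.573, 0.2351, 0.1146]
orientation: [179.9, -0.0, 71.9]
wrist_force: [-0.5, -0.1, -3.0]
opening: 0.134
grip_force: 5.1
```

Emit:
{"op": "send_rows", "data": {"commands": [0, 0, 0, 0, 0, 0, 0, 0, 0, 0, 0, 0], "newtons": 9}}

```text
time_s: 12.82
tool_pos: [0.5725, 0.235, 0.1138]
orientation: [-180.0, 0.0, 71.9]
wrist_force: [0.0, 0.1, -2.6]
opening: 0.131
grip_force: 9.0
```

Emit:
{"op": "send_rows", "data": {"commands": [0, 0, -0.1, 0, 0, 0, -0.2, 0, 0, 0, -0.2, 0, 0, 0, -0.2, 0, 0, 0, -0.2, 0, 0, 0, -0.2, 0, 0, 0, 0, 0]}}

```text
time_s: 13.4
tool_pos: [0.5734, 0.2352, 0.1431]
orientation: [179.9, -0.1, 71.9]
wrist_force: [0.7, 0.0, -2.9]
opening: 0.132
grip_force: 9.1
```

```bash
python3 tilt.py .523 .25 .15 .015
```

```text
[0.5734 0.2352 0.1431] [ 1.7987e+02 -7.0000e-02  7.1900e+01] 0.132 9.08 [ 0.7  0.  -2.9] 13.4
side 2694 1576 tilt 16.82 dir 161.1 z [0.0512 0.0762 0.108 ] xy [532.4 250.5] [133.  189.6] 72.71
top 887 462 tilt 16.14 dir 161.5 z [0.0541 0.0729 0.1078] xy [526.3 228.5] [139.2 163.2] 11.52
```

```bash
python3 plan.py .588 -.0113 .171 79.5 26
```

```text
max 0.37
[-0.35, 0.14, -0.04, -0.04, -0.35, 0.14, -0.04, -0.04, -0.35, 0.14, -0.04, -0.04, -0.36, 0.13, -0.04, -0.04, -0.36, 0.13, -0.04, -0.04, -0.36, 0.13, -0.04, -0.04, -0.36, 0.13, -0.04, -0.04, -0.36, 0.13, -0.04, -0.04, -0.36, 0.13, -0.04, -0.04, -0.36, 0.12, -0.04, -0.04]
[-0.36, 0.12, -0.04, -0.04, -0.36, 0.12, -0.04, -0.04, -0.36, 0.12, -0.04, -0.04, -0.36, 0.12, -0.04, -0.04, -0.36, 0.11, -0.04, -0.04, -0.36, 0.11, -0.04, -0.04, -0.36, 0.11, -0.04, -0.04, -0.36, 0.11, -0.04, -0.04, -0.36, 0.11, -0.04, -0.04, -0.36, 0.11, -0.04, -0.04]
[-0.37, 0.1, -0.04, -0.04, -0.37, 0.1, -0.04, -0.04, -0.37, 0.1, -0.04, -0.04, -0.37, 0.1, -0.04, -0.04, -0.37, 0.1, -0.04, -0.04, -0.37, 0.09, -0.04, -0.04]
```

Emit:
{"op": "send_rows", "data": {"commands": [-0.15, 0.06, -0.1, -0.02, -0.25, 0.1, -0.1, -0.04, -0.35, 0.14, -0.1, -0.04, -0.36, 0.13, -0.1, -0.04, -0.36, 0.13, -0.1, -0.04, -0.36, 0.13, -0.1, -0.04, -0.36, 0.13, -0.1, -0.04, -0.36, 0.13, -0.1, -0.04, -0.36, 0.13, -0.1, -0.04, -0.36, 0.12, -0.1, -0.04]}}

```text
time_s: 14.33
tool_pos: [0.5777, 0.1469, 0.1668]
orientation: [180.0, -0.0, 74.5]
wrist_force: [0.3, 0.3, -2.9]
opening: 0.13
grip_force: 9.0
```

Emit:
{"op": "send_rows", "data": {"commands": [-0.36, 0.12, 0, -0.04, -0.36, 0.12, 0, -0.04, -0.36, 0.12, 0, -0.04, -0.36, 0.12, 0, -0.04, -0.36, 0.11, 0, -0.04, -0.36, 0.11, 0, -0.04, -0.36, 0.11, 0, -0.04, -0.36, 0.11, 0, -0.04, -0.36, 0.11, 0, -0.04, -0.36, 0.11, 0, -0.04]}}

```text
time_s: 15.17
tool_pos: [0.5831, 0.0529, 0.1664]
orientation: [-180.0, -0.0, 77.3]
wrist_force: [-0.0, 0.1, -3.2]
opening: 0.134
grip_force: 9.0
```

Emit:
{"op": "send_rows", "data": {"commands": [-0.37, 0.1, 0, -0.04, -0.37, 0.1, 0, -0.04, -0.37, 0.1, 0, -0.04, -0.37, 0.1, 0, -0.04, -0.37, 0.1, 0, -0.04, -0.25, 0.08, 0, -0.04, -0.2, 0.05, 0, -0.03, -0.1, 0.03, 0, 0, 0, 0, 0, 0]}}

```text
time_s: 15.92
tool_pos: [0.5869, -0.0089, 0.1664]
orientation: [180.0, 0.0, 79.1]
wrist_force: [-0.2, -0.7, -3.3]
opening: 0.13
grip_force: 9.0
```

```bash
cat >rel.py <<'E'
from cell import bot
from h import *
import sys
# grate in tray frame, from top+side depth; tray pose given
T=np.array([.527,0.0,.018]);yaw=np.radians(-10.5);c,s=np.cos(yaw),np.sin(yaw);M=np.array([[c,-s,0],[s,c,0],[0,0,1]])
st=bot.state();tp=(st["tool_pos"]-T)@M*1000;print("tcp tray",np.round(tp,1),np.round(st["tool_pos"],4),np.round(st["orientation"],2),round(st["opening"],3),round(st["grip_force"],1),np.round(st["wrist_force"],1),round(st["time_s"],2))
for cam in("side","top"):
    k=bot.get_calibration(cam);im,d=bot.get_image(cam);P=(cloud(d,k)-T)@M*1000
    cv2.imwrite(f"pics/{cam}_last.png",im[:,:,::-1])
    h=cv2.cvtColor(im,cv2.COLOR_RGB2HSV)
    m=(d>0)&(h[...,1]>70)&(h[...,0]<25)&(abs(P[...,0])<150)&(abs(P[...,1])<100)&(P[...,2]>9)&(P[...,2]<130)
    Q=P[m]
    if len(Q)>20:
        A=np.c_[Q[:,0],Q[:,1],np.ones(len(Q))]
        q=Q[:, :];w=np.ones(len(Q),bool)
        for _ in range(8):
            co=np.linalg.lstsq(A[w],Q[w,2],rcond=None)[0];e=abs(Q[:,2]-A@co);w=e<max(3,np.percentile(e,60))
        B=Q[w]
        print(cam,len(Q),len(B),"tilt x,y",np.round(np.degrees(np.arctan(co[:2])),2),"x",np.round(np.percentile(Q[:,0],[0.5,99.5]),1),"y",np.round(np.percentile(Q[:,1],[1,99]),1),"z",np.round(np.percentile(Q[:,2],[1,99]),1),*rect(Q/1000))
    # fresh steel/tray lip fit
    m2=(d>0)&(h[...,1]<50)&(abs(P[...,0])<115)&(abs(P[...,1])<85)&(P[...,2]>27)&(P[...,2]<40)&(P[...,0]<-70)
    if m2.sum()>20: print("  lip",m2.sum(),*rect(P[m2]/1000))
E
python3 rel.py
```

```text
tcp tray [ 60.5   2.2 148.4] [ 0.5869 -0.0089  0.1664] [180.     0.    79.08] 0.13 9.0 [-0.2 -0.7 -3.3] 15.92
side 2217 1330 tilt x,y [16.67 -0.59] x [-77.9 110.6] y [-60.7  70.1] z [ 53.6 114. ] [5.2 3.2] [224.4 141.8] 1.47
  lip 312 [-93.5   3.4] [152.   28.4] 87.62
top 842 505 tilt x,y [15.09 -0.75] x [-75.  106.2] y [-72.5  69.3] z [ 10.6 109.7] [6.7 5.8] [177.9 275. ] 87.9
  lip 41 [-88.   65.2] [15.1 32.5] 89.2
```

Emit:
{"op": "send_rows", "data": {"commands": [-0.06, 0.16, 0, 0, 0, 0, 0.15, 0, 0, 0, 0.15, 0, 0, 0, 0.15, 0, 0, 0, 0.15, 0, 0, 0, 0.15, 0, 0, 0, 0.15, 0, 0, 0, 0.1, 0, 0, 0, 0, 0]}}

```text
time_s: 16.77
tool_pos: [0.59, -0.0104, 0.1406]
orientation: [-179.9, -0.0, 79.1]
wrist_force: [1.4, 0.5, -3.1]
opening: 0.131
grip_force: 9.0
```

```bash
python3 rel.py; python3 - <<'E'
import cv2
a=cv2.imread("pics/side_last.png")[150:290,240:420];cv2.imwrite("pics/c1.png",cv2.resize(a,None,fx=4,fy=4,interpolation=cv2.INTER_CUBIC))
E
```

```text
tcp tray [ 63.8   1.2 122.6] [ 0.59   -0.0104  0.1406] [-179.92   -0.     79.11] 0.131 9.0 [ 1.4  0.5 -3.1] 16.77
side 2163 1298 tilt x,y [15.99 -0.63] x [-74.5 112.7] y [-61.8  69.1] z [26.9 88.8] [20.   7.8] [261.6 149.1] 4.3
  lip 317 [-93.8   2. ] [149.6  28.3] 87.23
top 727 436 tilt x,y [14.06 -0.42] x [-72.1 113.8] y [-72.4  68.2] z [ 9.7 87.5] [2.9 6.5] [266.7 171.7] 4.36
  lip 43 [-89.4  64.9] [15.5 29.8] 89.5
```

View pics/c1.png

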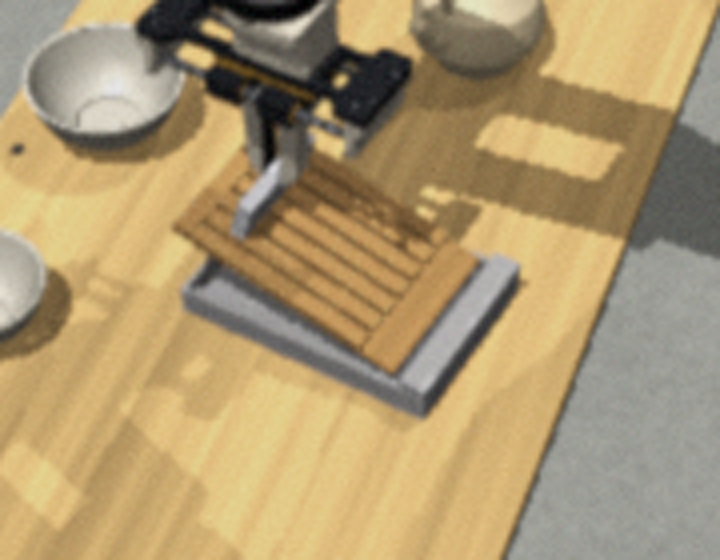

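Emit:
{"op": "send_rows", "data": {"commands": [-0.03, 0, 0.06, -0.02, 0, 0, 0.06, 0, 0, 0, 0.06, 0, 0, 0, 0.06, 0, 0, 0, 0.04, 0, 0, 0, 0, 0]}}

```text
time_s: 17.37
tool_pos: [0.5901, -0.0112, 0.1341]
orientation: [-180.0, -0.0, 79.3]
wrist_force: [-0.1, 0.3, -2.6]
opening: 0.13
grip_force: 9.0
```

```bash
python3 rel.py
```

```text
tcp tray [ 64.1   0.4 116.1] [ 0.5901 -0.0112  0.1341] [-179.97   -0.     79.25] 0.13 9.0 [-0.1  0.3 -2.6] 17.37
side 2145 1287 tilt x,y [15.97 -0.27] x [-73.8 113. ] y [-63.6  67.9] z [22.4 82.9] [ 6.  11.2] [173.9 222.4] 89.85
  lip 314 [-92.9   3.1] [ 30.9 153.7] 3.23
top 693 416 tilt x,y [15.74 -0.72] x [-72.3 110.5] y [-62.9  82.8] z [10.  78.6] [-7.3 10.5] [247.2 168.7] 0.73
  lip 44 [-90.8  64.3] [16.7 27. ] 89.51
```

Emit:
{"op": "send_rows", "data": {"commands": [0, 0, 0.06, 0, 0, -0.12, 0, 0, 0, -0.12, 0, 0, 0, -0.12, 0, 0, 0, -0.12, 0, 0, 0, -0.12, 0, 0, 0, -0.12, 0, 0, 0, -0.12, 0, 0, 0, 0, 0, 0]}}

```text
time_s: 18.22
tool_pos: [0.5689, -0.0071, 0.1329]
orientation: [-180.0, -0.0, 79.3]
wrist_force: [-1.1, -0.2, -4.1]
opening: 0.132
grip_force: 9.0
```

```bash
python3 rel.py
```

```text
tcp tray [ 42.5   0.6 114.9] [ 0.5689 -0.0071  0.1329] [-179.97   -0.     79.26] 0.132 9.0 [-1.1 -0.2 -4.1] 18.22
side 1948 1169 tilt x,y [15.61 -0.27] x [-79.6  92.4] y [-63.  68.] z [25.4 81.6] [ 1.3 -4.7] [202.9 188.3] 77.53
  lip 308 [-92.9   2.9] [147.9  28.4] 87.79
top 704 422 tilt x,y [14.83 -0.83] x [-79.9 104.5] y [-72.9  78.3] z [10.2 77.5] [-3.5  8.3] [278.8 181.2] 0.21
  lip 46 [-90.8  64.4] [17.2 26.5] 86.96
```

Emit:
{"op": "send_rows", "data": {"commands": [0, 0.04, 0.1, 0, 0, 0.04, 0.1, 0, 0, 0.04, 0.1, 0, 0, 0.04, 0.1, 0, 0, 0.04, 0.1, 0, 0, 0.04, 0.1, 0, 0, 0.04, 0.1, 0, 0, 0, 0, 0]}}

```text
time_s: 18.98
tool_pos: [0.5765, -0.0087, 0.1148]
orientation: [-180.0, -0.0, 79.2]
wrist_force: [0.3, -0.1, -2.1]
opening: 0.128
grip_force: 8.6
```

```bash
python3 rel.py
```

```text
tcp tray [50.2  0.5 96.8] [ 0.5765 -0.0087  0.1148] [-179.96   -0.     79.25] 0.128 8.6 [ 0.3 -0.1 -2.1] 18.98
side 1869 1121 tilt x,y [10.08 -0.48] x [-76.6  98.1] y [-63.4  68. ] z [18.1 60.8] [-3.2  3.1] [171.  211.5] 85.09
  lip 308 [-93.9   1.4] [ 31.7 147.7] 4.16
top 646 387 tilt x,y [9.37 0.41] x [-78.4 104.6] y [-62.4  85.8] z [ 9.9 56.3] [12.6  8.9] [262.9 181.4] 0.02
  lip 46 [-88.   64.6] [16.1 32.8] 89.42
```

Emit:
{"op": "send_rows", "data": {"commands": [0, 0, 0.1, 0, 0, 0, 0.1, 0, 0, 0.02, 0.1, 0, 0, 0.02, 0.1, 0, 0, 0.02, 0.1, 0, 0, 0.03, 0.1, 0, 0, 0.03, 0.1, 0, 0, 0, 0, 0]}}

```text
time_s: 19.75
tool_pos: [0.5793, -0.0092, 0.0973]
orientation: [-180.0, -0.0, 79.2]
wrist_force: [0.6, 0.1, -2.0]
opening: 0.128
grip_force: 8.9
```

```bash
python3 rel.py
```

```text
tcp tray [53.1  0.4 79.3] [ 0.5793 -0.0092  0.0973] [-179.96   -0.     79.25] 0.128 8.9 [ 0.6  0.1 -2. ] 19.75
side 1704 1036 tilt x,y [ 2.29 -0.29] x [-75.8 101.3] y [-67.2  67.7] z [16.3 39.6] [ 0.4 -2.2] [173.2 215. ] 86.45
  lip 315 [-88.5   3. ] [152.1  34.7] 89.99
top 593 356 tilt x,y [ 2.71 -0.4 ] x [-95.9  99.9] y [-72.4  90. ] z [ 9.4 36.6] [ 5.5 10.4] [285.9 175.4] 1.1
  lip 41 [-91.8  64.8] [16.3 23. ] 88.12
```

Emit:
{"op": "send_rows", "data": {"commands": [0, 0.01, 0.07, 0, 0, 0.01, 0.07, 0, 0, 0.01, 0.07, 0, 0, 0.01, 0.07, 0, 0, 0.01, 0.07, 0, 0, 0.01, 0.05, 0, 0, 0, 0, 0]}}

```text
time_s: 20.43
tool_pos: [0.5806, -0.0094, 0.0893]
orientation: [-180.0, 0.0, 79.3]
wrist_force: [-5.0, 0.8, 10.5]
opening: 0.129
grip_force: 9.0
```

```bash
python3 rel.py
```

```text
tcp tray [54.4  0.5 71.3] [ 0.5806 -0.0094  0.0893] [-1.800e+02  1.000e-02  7.927e+01] 0.129 9.0 [-5.   0.8 10.5] 20.43
side 1624 1021 tilt x,y [0.5  0.82] x [-76.1 104. ] y [-67.1  67.7] z [12.9 31.7] [-3.2  0.1] [179.2 220.7] 88.72
  lip 308 [-93.7   2.1] [149.3  25.5] 89.32
top 550 330 tilt x,y [ 0.32 -1.09] x [-133.5   98.3] y [-72.3  82.9] z [ 9.6 33.1] [0.1 9.9] [292.  174.5] 0.99
  lip 44 [-93.7  64.9] [16.5 20.8] 86.85
```

```bash
cat >hgt.py <<'E'
from cell import bot
from h import *
T=np.array([.527,0.0,.018]);yaw=np.radians(-10.5);c,s=np.cos(yaw),np.sin(yaw);M=np.array([[c,-s,0],[s,c,0],[0,0,1]])
for cam in("side","top"):
    k=bot.get_calibration(cam);im,d=bot.get_image(cam);P=(cloud(d,k)-T)@M*1000
    cv2.imwrite(f"pics/{cam}_last.png",im[:,:,::-1])
    h=cv2.cvtColor(im,cv2.COLOR_RGB2HSV);ok=(d>0)
    w=ok&(h[...,1]>70)&(h[...,0]<25)
    bd=w&(abs(P[...,0])<90)&(P[...,1]>100)&(P[...,1]<150);b=np.median(P[bd][:,2])
    print(cam,"board",round(b,1))
    for lo,hi in((-82,-72),(-60,-40),(-40,-10),(-10,20),(20,40),(65,80),(80,94)):
        m=w&(P[...,0]>lo)&(P[...,0]<hi)&(abs(P[...,1])<62)&(P[...,2]>15)&(P[...,2]<50)
        print((lo,hi),m.sum(),[round(float(np.median(P[m&q][:,2])-b),1) if (m&q).sum()>8 else None for q in(P[...,1]<-20,abs(P[...,1])<20,P[...,1]>20)],end=" ")
    print()
    g=ok&(h[...,1]<50)&(abs(P[...,1])<85)&(abs(P[...,0])<120)&(P[...,2]>15)
    for nm,q in dict(farwall=P[...,0]>95,lip=P[...,0]<-80).items():
        Q=P[g&q]
        if len(Q)>10: print(nm,len(Q),np.round(np.percentile(Q[:,0],[2,98]),1),"z",np.round(np.percentile(Q[:,2]-b,[50,95]),1))
E
python3 hgt.py;python3 - <<'E'
import cv2
a=cv2.imread("pics/side_last.png")[150:270,260:420];cv2.imwrite("pics/c2.png",cv2.resize(a,None,fx=5,fy=5,interpolation=cv2.INTER_CUBIC))
E
```

```text
side board 0.1
(-82, -72) 40 [19.0, 20.8, 19.6] (-60, -40) 211 [23.4, 22.8, 23.4] (-40, -10) 302 [23.3, 24.0, 23.3] (-10, 20) 300 [23.5, 23.3, 23.4] (20, 40) 197 [23.8, 23.6, 23.6] (65, 80) 41 [None, None, 24.8] (80, 94) 84 [None, 23.7, 23.7] 
farwall 132 [ 96.2 119.5] z [156.6 422.9]
lip 405 [-105.4  -82.4] z [32.2 39.3]
top board -0.6
(-82, -72) 4 [None, None, None] (-60, -40) 13 [None, None, 26.1] (-40, -10) 130 [22.8, 24.2, 24.2] (-10, 20) 123 [24.7, 25.5, 22.5] (20, 40) 55 [25.3, None, 25.3] (65, 80) 13 [None, None, 25.8] (80, 94) 7 [None, None, None] 
farwall 21 [ 95.9 105.9] z [ 22.3 442.3]
lip 121 [-118.7  -80.8] z [544.9 558.2]
```

View pics/c2.png

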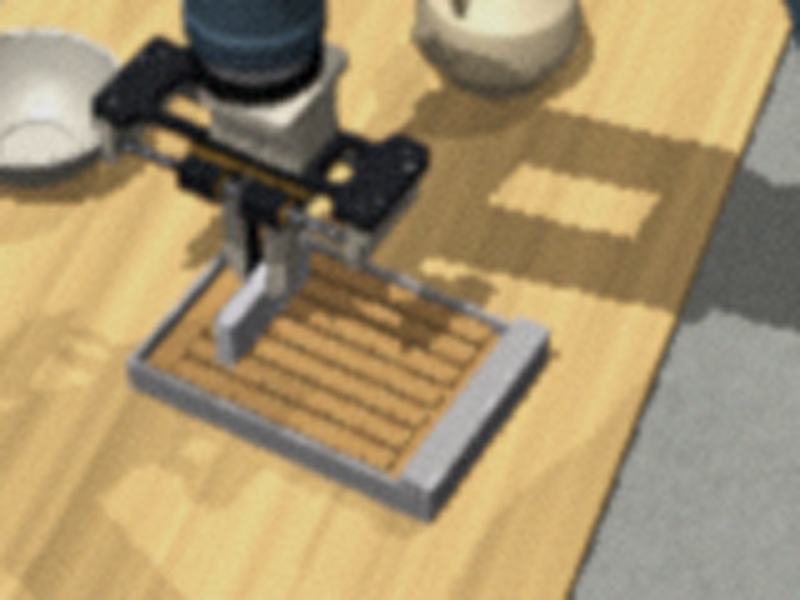

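Emit:
{"op": "send_rows", "data": {"commands": [0, 0, -0.05, 0, 0, 0, 0, 0, 0, 0, 0, 0, 0, 0, 0, 0, 0, 0, 0, 0], "claw": 0}}

```text
time_s: 21.05
tool_pos: [0.5809, -0.0095, 0.0889]
orientation: [-180.0, -0.0, 79.3]
wrist_force: [-0.1, -0.3, -0.2]
opening: 0.433
grip_force: 0.0
```

Emit:
{"op": "send_rows", "data": {"commands": [0, 0, -0.3, 0, 0, 0, -0.8, 0, 0, 0, -0.9, 0, 0, 0, -0.9, 0, 0, 0, -0.9, 0, 0, 0, -0.9, 0, 0, 0, -0.9, 0, 0, 0, -0.9, 0, 0, 0, -0.3, 0], "claw": 0.4}}

```text
time_s: 21.8
tool_pos: [0.5823, -0.0097, 0.2634]
orientation: [179.6, 0.0, 79.3]
wrist_force: [0.6, -0.1, 0.3]
opening: 0.7
grip_force: 0.0
```

```bash
python3 rel.py;python3 hgt.py;  python3 plan.py .5265 -.296 .25 72.8 16
```

```text
tcp tray [ 56.2   0.5 245.4] [ 0.5823 -0.0097  0.2634] [179.65   0.    79.26] 0.7 0.0 [ 0.6 -0.1  0.3] 21.8
side 1674 1023 tilt x,y [ 0.05 -0.  ] x [-75.1 103.9] y [-66.9  67.2] z [13.3 30.8] [19.  -0.4] [250.7 144.7] 2.07
  lip 310 [-89.5   3. ] [ 34.3 147.4] 1.42
top 947 568 tilt x,y [ 0.98 -0.48] x [-79.5  94. ] y [-62.3  67.3] z [10.2 32.5] [19.7 -1.9] [212.4 169.2] 9.54
  lip 52 [-87.4   0.6] [ 32.5 144.7] 0.47
side board 0.5
(-82, -72) 38 [20.4, 19.2, 20.2] (-60, -40) 204 [23.8, 23.5, 23.3] (-40, -10) 309 [23.1, 23.0, 23.6] (-10, 20) 291 [23.5, 23.3, 23.6] (20, 40) 193 [23.4, 23.8, 23.6] (65, 80) 44 [None, None, 23.4] (80, 94) 124 [24.5, 24.0, 23.0] 
farwall 204 [ 95.4 118.6] z [298.5 357.5]
lip 398 [-105.5  -82.2] z [32.  37.8]
top board -0.7
(-82, -72) 60 [18.9, 19.3, None] (-60, -40) 172 [23.8, 23.7, 23.9] (-40, -10) 278 [23.2, 24.7, 24.1] (-10, 20) 33 [None, None, 24.1] (20, 40) 24 [None, None, 23.7] (65, 80) 16 [None, None, 23.3] (80, 94) 21 [None, None, 25.1] 
farwall 29 [ 95.2 105.9] z [ 28.6 613.7]
lip 189 [-118.9  -81. ] z [657.5 663. ]
max 0.73
[-0.73, 0.0, 0.02, 0.06, -0.73, 0.01, 0.02, 0.06, -0.73, 0.01, 0.02, 0.06, -0.73, 0.02, 0.02, 0.06, -0.73, 0.02, 0.02, 0.06, -0.73, 0.03, 0.02, 0.06, -0.73, 0.03, 0.02, 0.06, -0.73, 0.04, 0.02, 0.06, -0.73, 0.04, 0.02, 0.06, -0.73, 0.05, 0.02, 0.06]
[-0.73, 0.05, 0.02, 0.06, -0.73, 0.06, 0.02, 0.06, -0.73, 0.06, 0.02, 0.06, -0.73, 0.07, 0.02, 0.06, -0.73, 0.07, 0.02, 0.06, -0.72, 0.08, 0.02, 0.06]
```

The grate is seated and flat. Next is the teapot.

Emit:
{"op": "send_rows", "data": {"commands": [-0.73, 0.0, 0.02, 0.06, -0.73, 0.01, 0.02, 0.06, -0.73, 0.01, 0.02, 0.06, -0.73, 0.02, 0.02, 0.06, -0.73, 0.02, 0.02, 0.06, -0.73, 0.03, 0.02, 0.06, -0.73, 0.03, 0.02, 0.06, -0.73, 0.04, 0.02, 0.06, -0.73, 0.04, 0.02, 0.06, -0.73, 0.05, 0.02, 0.06]}}

```text
time_s: 22.83
tool_pos: [0.5461, -0.1894, 0.2518]
orientation: [-179.8, -0.1, 75.1]
wrist_force: [0.3, 0.0, -0.3]
opening: 0.698
grip_force: 0.0
```

Emit:
{"op": "send_rows", "data": {"commands": [-0.73, 0.05, 0.02, 0.06, -0.73, 0.06, 0.02, 0.06, -0.73, 0.06, 0.02, 0.06, -0.73, 0.07, 0.02, 0.06, -0.73, 0.07, 0.02, 0.06, -0.72, 0.08, 0.02, 0.06, 0, 0, 0, 0, 0, 0, 0, 0]}}

```text
time_s: 23.5
tool_pos: [0.5257, -0.2969, 0.2489]
orientation: [-179.8, -0.1, 72.6]
wrist_force: [0.6, -0.6, -0.5]
opening: 0.699
grip_force: 0.0
```

```bash
python3 wrist.py .5265 -.296 .155 .2 .07 pics/w2.png
```

```text
2673 [ 527.9 -298.9] [92.1 11.8] 72.35 [ 0.5285 -0.2969  0.1752] [0.1615 0.1758 0.1772]
[ 0.526  -0.2962  0.2494] [-1.7984e+02 -1.0000e-01  7.2610e+01] 23.55
```

View pics/w2.png

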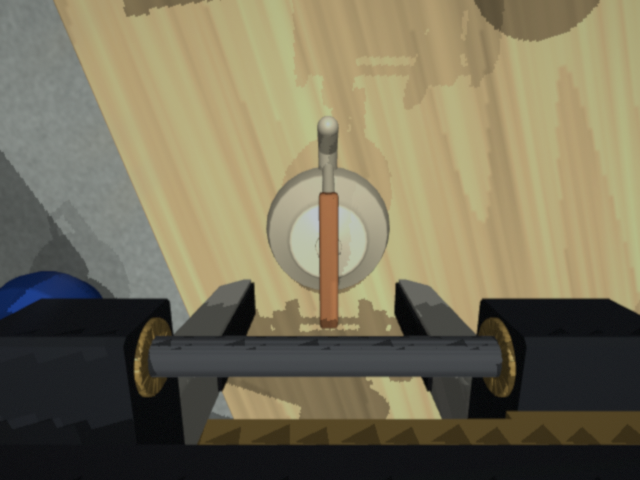

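Emit:
{"op": "send_rows", "data": {"commands": [-0.03, 0.09, 0.5, 0, 0, 0, 0.5, 0, 0, 0, 0.5, 0, 0, 0, 0.5, 0, 0, 0, 0.5, 0, 0, 0, 0.5, 0, 0, 0, 0.4, 0, 0, 0, 0.05, 0]}}

```text
time_s: 24.22
tool_pos: [0.5277, -0.2962, 0.1624]
orientation: [-179.8, -0.1, 72.7]
wrist_force: [-0.4, -0.6, 0.9]
opening: 0.701
grip_force: 0.0
```

Emit:
{"op": "send_rows", "data": {"commands": [0, 0, 0, 0, 0, 0, 0, 0, 0, 0, 0, 0, 0, 0, 0, 0, 0, 0, 0, 0, 0, 0, 0, 0, 0, 0, 0, 0, 0, 0, 0, 0, 0, 0, 0, 0, 0, 0, 0, 0], "claw": -1, "newtons": 30}}

```text
time_s: 25.05
tool_pos: [0.5282, -0.2981, 0.1649]
orientation: [-180.0, -0.0, 72.7]
wrist_force: [-0.3, 0.7, 0.9]
opening: 0.129
grip_force: 30.0
```

Emit:
{"op": "send_rows", "data": {"commands": [0, 0, 0, 0, 0, 0, -0.1, 0, 0, 0, -0.2, 0, 0, 0, -0.4, 0, 0, 0, -0.5, 0, 0, 0, -0.5, 0, 0, 0, -0.5, 0, 0, 0, -0.5, 0, 0, 0, -0.3, 0, 0, 0, 0, 0]}}

```text
time_s: 25.88
tool_pos: [0.5294, -0.2987, 0.2423]
orientation: [179.8, 0.1, 72.7]
wrist_force: [1.4, -1.2, -4.7]
opening: 0.127
grip_force: 30.0
```

```bash
python3 plan.py .5024 .0046 .242 79.5 22
```

```text
max 0.53
[0.51, -0.21, 0.0, -0.05, 0.51, -0.21, 0.0, -0.05, 0.51, -0.21, 0.0, -0.05, 0.52, -0.2, 0.0, -0.05, 0.52, -0.2, 0.0, -0.05, 0.52, -0.2, 0.0, -0.05, 0.52, -0.19, 0.0, -0.05, 0.52, -0.19, 0.0, -0.05, 0.52, -0.19, 0.0, -0.05, 0.52, -0.19, 0.0, -0.05]
[0.52, -0.18, 0.0, -0.05, 0.52, -0.18, 0.0, -0.05, 0.52, -0.18, 0.0, -0.05, 0.53, -0.17, 0.0, -0.05, 0.53, -0.17, 0.0, -0.05, 0.53, -0.17, 0.0, -0.05, 0.53, -0.17, 0.0, -0.05, 0.53, -0.16, 0.0, -0.05, 0.53, -0.16, 0.0, -0.05, 0.53, -0.16, 0.0, -0.05]
[0.53, -0.15, 0.0, -0.05, 0.53, -0.15, 0.0, -0.05]
```

Emit:
{"op": "send_rows", "data": {"commands": [0.2, -0.08, 0, -0.03, 0.35, -0.14, 0, -0.05, 0.5, -0.21, 0, -0.05, 0.52, -0.2, 0, -0.05, 0.52, -0.2, 0, -0.05, 0.52, -0.2, 0, -0.05, 0.52, -0.19, 0, -0.05, 0.52, -0.19, 0, -0.05, 0.52, -0.19, 0, -0.05, 0.52, -0.19, 0, -0.05]}}

```text
time_s: 26.72
tool_pos: [0.5172, -0.1716, 0.24]
orientation: [180.0, 0.0, 76.0]
wrist_force: [0.5, 0.3, -6.2]
opening: 0.125
grip_force: 30.0
```

Emit:
{"op": "send_rows", "data": {"commands": [0.52, -0.18, 0, -0.05, 0.52, -0.18, 0, -0.05, 0.52, -0.18, 0, -0.05, 0.53, -0.17, 0, -0.05, 0.53, -0.17, 0, -0.05, 0.53, -0.17, 0, -0.05, 0.53, -0.17, 0, -0.05, 0.53, -0.16, 0, -0.05, 0.53, -0.16, 0, -0.05, 0.53, -0.16, 0, -0.05]}}

```text
time_s: 27.55
tool_pos: [0.5042, -0.0339, 0.2399]
orientation: [180.0, 0.0, 79.4]
wrist_force: [0.4, 0.8, -4.9]
opening: 0.122
grip_force: 30.0
```

Emit:
{"op": "send_rows", "data": {"commands": [0.53, -0.15, 0, -0.05, 0.5, -0.15, 0, -0.05, 0.3, -0.1, 0, -0.02, 0.15, -0.05, 0, 0, 0, 0, 0, 0, 0, 0, 0, 0]}}

```text
time_s: 28.05
tool_pos: [0.5001, 0.003, 0.24]
orientation: [180.0, 0.0, 80.2]
wrist_force: [0.4, -0.3, -5.8]
opening: 0.129
grip_force: 30.0
```

```bash
python3 hgt.py|head -2; python3 plan.py .5024 .0046 .2 79.5 5
python3 - <<'E'
import cv2
a=cv2.imread("pics/side_last.png")[90:270,240:480];cv2.imwrite("pics/c3.png",cv2.resize(a,None,fx=3.2,fy=3.2,interpolation=cv2.INTER_CUBIC))
E
```

```text
side board 0.4
(-82, -72) 35 [19.3, 19.5, 19.4] (-60, -40) 193 [23.2, 22.6, 22.9] (-40, -10) 202 [None, 22.6, 23.0] (-10, 20) 178 [None, 23.2, 23.1] (20, 40) 123 [None, 23.3, 22.7] (65, 80) 46 [None, None, 23.8] (80, 94) 120 [22.6, 24.4, 23.7] 
max 0.32
[0.02, 0.02, 0.32, 0.02, 0.02, 0.02, 0.32, 0.02, 0.02, 0.01, 0.32, 0.02, 0.02, 0.01, 0.32, 0.02, 0.02, 0.01, 0.32, 0.02]
```

View pics/c3.png

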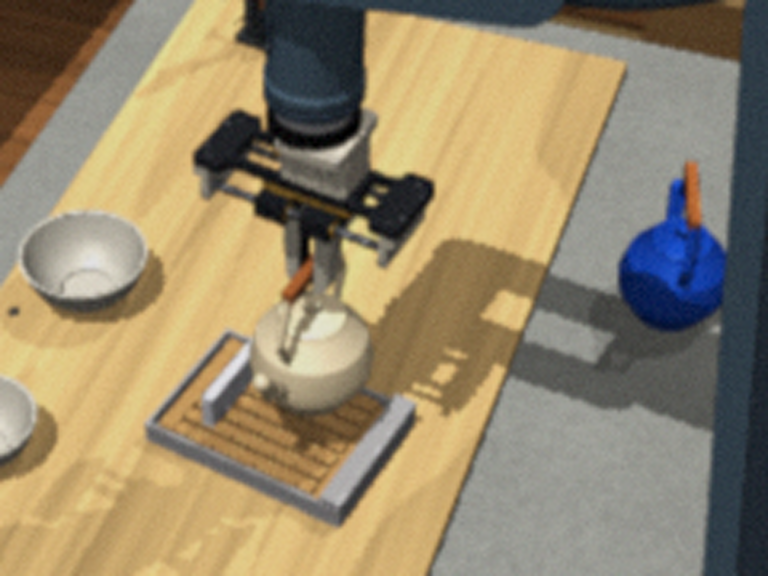

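The crop shows the teapot upright in the gripper, hanging over the clear slats between the bar and the lip. Next I lower it.

Emit:
{"op": "send_rows", "data": {"commands": [0.02, 0.02, 0.3, 0.02, 0.02, 0.02, 0.3, 0.02, 0.02, 0.01, 0.3, 0.02, 0.02, 0.01, 0.3, 0.02, 0.02, 0.01, 0.3, 0.02, 0, 0, 0.2, 0, 0, 0, 0.1, 0, 0, 0, 0, 0]}}

```text
time_s: 28.82
tool_pos: [0.5017, 0.0054, 0.194]
orientation: [-179.9, -0.0, 79.5]
wrist_force: [0.7, -0.3, -5.9]
opening: 0.125
grip_force: 30.0
```

Emit:
{"op": "send_rows", "data": {"commands": [0, 0, 0.05, 0, 0, 0, 0.05, 0, 0, 0, 0.05, 0, 0, 0, 0, 0]}}

```text
time_s: 29.15
tool_pos: [0.5021, 0.0053, 0.1912]
orientation: [180.0, -0.0, 79.5]
wrist_force: [-0.3, 0.9, -6.3]
opening: 0.127
grip_force: 30.0
```

Emit:
{"op": "send_rows", "data": {"commands": [0, 0, 0.04, 0, 0, 0, 0.04, 0, 0, 0, 0.03, 0, 0, 0, 0, 0]}}

```text
time_s: 29.48
tool_pos: [0.5023, 0.0052, 0.1889]
orientation: [180.0, 0.0, 79.5]
wrist_force: [-1.0, 0.6, -0.6]
opening: 0.131
grip_force: 30.0
```

Emit:
{"op": "send_rows", "data": {"commands": [0, 0, 0.02, 0, 0, 0, 0, 0], "newtons": 8}}

```text
time_s: 29.65
tool_pos: [0.5025, 0.0052, 0.1889]
orientation: [179.9, 0.0, 79.5]
wrist_force: [-3.3, 0.7, 4.7]
opening: 0.126
grip_force: 8.0
```

Emit:
{"op": "send_rows", "data": {"commands": [0, 0, 0, 0, 0, 0, 0, 0, 0, 0, 0, 0, 0, 0, 0, 0, 0, 0, 0, 0, 0, 0, 0, 0], "claw": 0}}

```text
time_s: 30.15
tool_pos: [0.5021, 0.0053, 0.1878]
orientation: [-180.0, 0.0, 79.5]
wrist_force: [0.1, -0.0, -0.3]
opening: 0.486
grip_force: 0.0
```

Emit:
{"op": "send_rows", "data": {"commands": [0, 0, -0.2, 0, 0, 0, -0.4, 0, 0, 0, -0.5, 0, 0, 0, -0.5, 0, 0, 0, -0.5, 0, 0, 0, -0.5, 0, 0, 0, -0.5, 0, 0, 0, -0.4, 0, 0, 0, 0, 0]}}

```text
time_s: 30.9
tool_pos: [0.5033, 0.0051, 0.2784]
orientation: [179.7, 0.0, 79.5]
wrist_force: [0.2, 0.0, 0.2]
opening: 0.499
grip_force: 0.0
```

```bash
python3 hgt.py;python3 wrist.py .5024 .0046 .18 .22 .07; python3 rel.py|head -2
python3 - <<'E'
import cv2
a=cv2.imread("pics/side_last.png")[90:270,240:480];cv2.imwrite("pics/c4.png",cv2.resize(a,None,fx=3.2,fy=3.2,interpolation=cv2.INTER_CUBIC))
E
```

```text
side board 0.4
(-82, -72) 30 [None, 19.7, 18.7] (-60, -40) 81 [None, None, 24.2] (-40, -10) 88 [None, None, 23.2] (-10, 20) 77 [None, None, 23.9] (20, 40) 82 [None, 24.1, 23.4] (65, 80) 39 [None, None, 24.3] (80, 94) 127 [24.3, 24.6, 24.9] 
farwall 80 [ 95.5 107.3] z [22.3 28.9]
lip 696 [-118.9  -81.5] z [ 35.9 375. ]
top board -0.5
(-82, -72) 7 [None, None, None] (-60, -40) 21 [None, None, 23.2] (-40, -10) 14 [None, None, 25.9] (-10, 20) 34 [None, None, 24.6] (20, 40) 22 [None, None, 25.2] (65, 80) 17 [None, None, 23.2] (80, 94) 19 [None, None, 24.4] 
farwall 20 [ 98.6 106.1] z [21.9 30.1]
lip 616 [-117.5  -81.3] z [371.6 667.7]
2621 [501.9   4.2] [91.2 12. ] 79.77 [0.5023 0.0063 0.1992] [0.1867 0.1997 0.2012]
[0.5019 0.0053 0.2752] [-179.98    0.     79.53] 31.05
tcp tray [-25.7   0.7 257.2] [0.5019 0.0053 0.2752] [-179.98    0.     79.53] 0.497 0.0 [0.3 0.1 0.3] 31.05
side 1037 622 tilt x,y [0.11 0.05] x [-82.1 104.4] y [-64.1  81.1] z [ 12.8 122.9] [-0.8  7.8] [164.9 213.3] 89.45
```

View pics/c4.png

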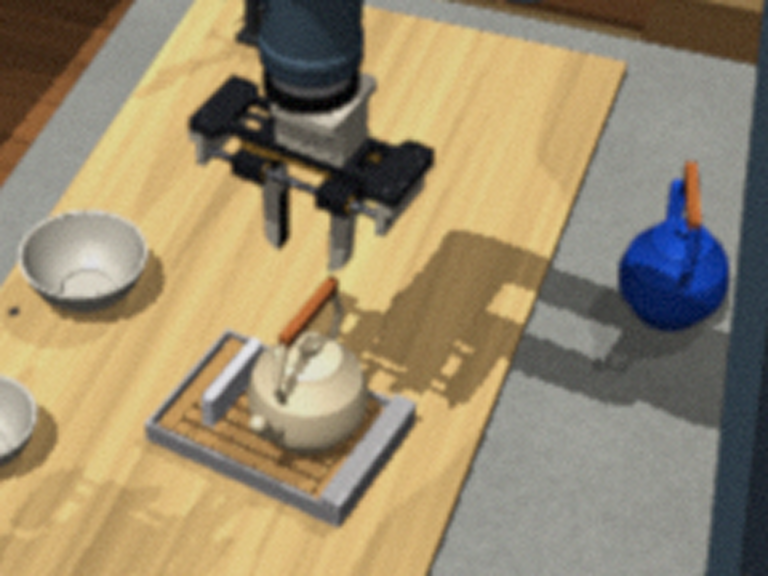

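The crop shows the teapot standing upright on the flat, seated grate between the bar and the lip. The fingers are clear of it, and the handle is where it should be, at tray (-25, 0) with its top at z 0.1997.

```bash
python3 -c "
from cell import bot
print(bot.sign_off())"
```

```text
the job is handed in; nothing more can be done
None
```

I handed the job in at about 31 s: the grate lies flat and home under the lip, and the teapot stands upright on it, centred between lip and bar. On my first lift the grate slipped from the grip and fell back onto the board, so I gripped it again. The hand-in gave no verdict.

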